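# Cap the gas canister of the table stove

## Task

The table stove has been used and its gas canister taken out: pick up the red cap lying loose on the counter and press it straight down onto the bare canister's collar until it clicks, without knocking the canister over. After the click keep pressing so the cap is fully home, and finish like that, your hand still pressing the cap down firmly: do not let go. Leave the other things on the counter where they stand.

Things in the scene. Friction and masses are not known exactly. Their poses are not given: they have to be found in the camera images.
- cap_center (a point): the loose red plastic snap cap: round, 47 mm across, 40 mm high, 30 g, closed flat top (rim bevelled 3 mm), standing mouth down on the counter. This point lies on its axis 20 mm above the mouth; z is its axis, towards the closed top. The mouth is 43 mm wide inside; six sprung catches in it ride over the canister's collar and close beneath it
- canister: the bare gas canister to be capped: white with a green band and steel dome, 67 mm across, 140 to 400 g, standing loose and upright on the counter; origin at the centre of its foot, z along its axis. Its dome falls from the neck to 161 mm above the foot at the canister's edge
- canister_collar (a point): centre of the flat top of the canister's steel collar (36 mm wide, top edge bevelled to 29 mm, undercut, on a 30 mm neck), 189 mm above its foot; a 9 mm white valve pin stands on it. The catches touch when cap_center is 16 mm above this point; pushing on takes 6 to 20 N, mostly near 8, for 2 mm, then the force drops (click), it slides on easily and stops hard when home, cap_center 7 mm above it
- spare: a second gas canister that is already capped with the same kind of red cap, 216 mm tall; origin at the centre of its foot; leave alone
- mug: blue mug, 76 mm across, 92 mm high, handle on its own +y side reaching 75 mm from the axis; origin at the centre of its foot; leave alone
- dark_cup: dark cup, 72 mm across, 95 mm high; origin at the centre of its foot; leave alone
- red_cup: red cup, 72 mm across, 85 mm high; origin at the centre of its foot; leave alone
- spray_bottle: green spray bottle with black trigger head, 68 mm across, 205 mm high; origin at the centre of its foot; leave alone
- pepper: small glass pepper shaker with steel top, 44 mm across, 78 mm high; origin at the centre of its foot; leave alone
There are look-alikes about, which are no part of the job. Of the things like the part that bears cap_center, leave any that is purple; of the rest the smaller one is meant.

How it is judged (in metres and radians):
On the way, in this order (a step that is already met when the one before it is completed fails the run):
1. the cap is carried upright over the canister's collar, not yet pushed on (horizontal distance between cap_center and canister_collar below 0.015 m and z of cap_center in the frame of canister_collar above 0.0155 m and angle between cap_center's own z axis and vertical below 0.25 rad), for 0.1 s.
2. the cap is pushed past the click (z of cap_center in the frame of canister_collar below 0.0095 m and horizontal distance between cap_center and canister_collar below 0.004 m), for 0.1 s.
At the end, for the whole second after the job is handed in: the cap sits fully home on the collar (its centre at most 8.2 mm above the collar's top face, within 4 mm of its axis and 0.08 rad of straight), the canister stands upright on the counter (within 0.08 rad), and the fingers are still on the cap, pressing it onto the canister with more than 2.5 N (z of cap_center in the frame of canister_collar between 0.004 and 0.0082 m and horizontal distance between cap_center and canister_collar below 0.004 m and angle between the z axis of cap_center and the z axis of canister_collar, either way round below 0.08 rad and angle between canister_collar's own z axis and vertical below 0.08 rad and height (world z) of canister_collar between 0.184 and 0.193 m and contact force between cap and canister above 2.5 N and contact force between the fingers and cap above 2.5 N); the arm keeps its last pose, push and grip.
It fails at once if the canister is knocked over (angle between canister_collar's own z axis and vertical above 0.35 rad).
It fails at once if another thing on the counter is disturbed (moved by more than 25 mm) (distance of any of spare, mug, dark_cup, red_cup, spray_bottle, pepper from where it was at the start of the episode above 0.025 m).
It also fails if it takes over 54 s, if anything falls off the work surface, if the arm or the gripper's body presses on something with over 40 N, if the wrist force passes 120 N, or if a joint passes its speed limit or range.

## Robot

A 6-joint arm with a two-finger parallel gripper is mounted at the origin on the work surface. World frame = base frame: x ahead of the robot, y to its left, z up, the work surface at z = 0. Lengths are in m, angles in degrees, forces in N, time in s.
With the tool pointing down it reaches from about 0.35 to 0.975 m from the base axis. Payload 4.9 kg.
Tool frame: the origin (TCP) lies on the mounting face of the last link; the fingertips stand 173 mm ahead of it and the grasp point (between the pads) lies 155 mm ahead of it (grip_point_offset is the distance from the TCP to the grasp point, in m); z points along the fingers, y is the line along which they close (so a half turn about z gives the same grasp; the last joint's range is limited). The gripper opens to 85 mm and grips with 20 to 120 N. Pads are 22 mm wide; open, the fingers measure 114 mm over their backs; the gripper's body (76 mm by 85 mm) begins 54 mm behind the grasp point. The pads swing forward as they close: fully open they stand 13 mm farther back than shut.
Start: joints at [57.009, 3.019, 92.412, -0, 84.569, -6.818], TCP at [0.276, 0.561, 0.405] pointing down, gripper open.
Joint ranges: [-172.51, 172.51], [-57.92, 126.97], [3.15, 148.05], [-58.71, 238.71], [5.1, 150.11], [-179.66, 179.66]. Speed limits (degrees/s): [147.25, 147.25, 180, 180, 180, 180].

## Interface

Orientations are given as a 3x3 rotation matrix whose columns are the frame's x, y, z axes.
In Python, from workcell import read_state, camera, camera_info, finish_job, grip_point_offset gives the robot as it stands. The module is installed in compiled form; this text tells all that it offers.
- The arm moves only by the tool play_rows, never from a script. Its argument "targets" is one flat list of numbers, 7 for each row, row after row: the turn, a rotation vector about the tool's x, y, z normalised to -1 to 1, where 1 is 60 degrees, then the shift along the tool's x, y, z normalised to -1 to 1, where 1 is 0.05 m, then the closure, from 0 (fully open) to 1 (shut). In form: [rx, ry, rz, tx, ty, tz, claw, rx, ry, rz, tx, ty, tz, claw, ...]. A call has 1 to 12 rows; each row shifts and turns the commanded pose from where the row before left it, along the tool's axes as they then stand; what a row does not reach is not made up. A row lasts 1/10 s, in which the tool goes at most 50 mm and 8.59 degrees, less where a joint would pass 70% of its speed; a pose out of reach is approached as far as the arm can. A call with a number of a shift or a turn outside -1 to 1 is refused whole. A call with a gripper value outside its range is refused whole. The fingers move at their own pace and stop on an object; "squeeze" is the grip in N (left out, the last holds). Time passes only in rows, so rows that do not move let the fingers close. It gives the time, the measured TCP pose, the force, the opening and the grip force at its end, in the units of the state.
- read_state(): the state, without advancing time (a new reading comes with each control period).
- camera(name): name is "side" or "top" or "wrist"; returns the picture (420x560x3 uint8, blue, green, red); there is no depth.
- camera_info(name): a dict with "intrinsics" (3x3 intrinsics, pixels), "R" (3x3) and "t" (3): a world point X has camera coordinates R X + t. Camera axes: x right, y down, z forward; pixel columns grow to the right and rows downward; lengths in m; the calibration is good to about 2 mm. The wrist camera is an equidistant fisheye: a pixel r from the principal point sees the ray r / f radians off the axis. A picture is of the moment at which its call begins: read the wrist's pose just before it. camera_info takes no time and is no camera call; for the wrist camera it gives the pose at the moment of the call.
- finish_job(): hands the job in; it is judged then, once.
The state is a dict: "clock": time; "joint_pos": joint angles; "joint_velocities": joint speeds; "tau": joint torques, N m; "ee_pos": TCP position; "ee_rot": TCP orientation; "ft_force": force on the tool from outside, world axes, zero at the start; "wrist_torque": the same for the moment, N m; "gripper_width": opening from 0.0 (shut) to 1.0 (fully open); "grip_force": force on a finger pad.
Only numpy, scipy, OpenCV 4.12 (cv2) and the standard library are available. Lean on these libraries where they do the work, as an engineer would, in place of code of your own. Each camera call takes 0.05 s, during which the arm holds its last target. There are 200 camera calls.

## Working session

There is one attempt and no reset: what is moved stays moved. The work goes in short steps, Python scripts to look and compute and a tool call to move; the robot and the scene stay as the last step left them, time stands still between calls to the robot, and variables do not carry over. Pictures are saved under pics/ and viewed, at most 10 in all, crops included, and the job is handed in when it is done.

Besides the shell and the picture viewer there is one more tool, called after "Emit:" as a command line: name --argument value ..., lists and objects as JSON in quotes. play_rows: Moves the arm, as the interface text tells. Its arguments: {"type":"object","properties":{"targets":{"type":"array"},"squeeze":{"type":"number"}},"required":["targets"]}

```bash
mkdir -p pics; python3 - <<'E'
from workcell import *
import cv2, numpy as np
print(grip_point_offset() if callable(grip_point_offset) else grip_point_offset)
s=read_state();print(s)
for n in ["side","top"]:
    i=camera_info(n);im=camera(n);cv2.imwrite(f"pics/{n}0.png",im);print(n,i)
E
```

```text
0.1547
{'clock': 0.0, 'joint_pos': array([ 5.70086628e+01,  3.05947098e+00,  9.24953911e+01, -1.86737222e-03,
        8.45688300e+01, -6.81860712e+00]), 'joint_velocities': array([ 0.0120584 ,  0.04827451, -0.00799656,  0.04762286, -0.03105249,
       -0.02956688]), 'tau': array([-3.35508130e-04, -3.93697643e+01, -3.70170343e+01, -1.83739094e-04,
        6.97254945e-03, -1.14392984e-05]), 'ee_pos': array([0.27552902, 0.56068038, 0.4034043 ]), 'ee_rot': array([[-8.97469650e-01,  4.41074720e-01, -1.14829689e-03],
       [ 4.41076158e-01,  8.97467816e-01, -1.82839388e-03],
       [ 2.24101177e-04, -2.14741440e-03, -9.99997669e-01]]), 'ft_force': array([-0.68796664, -0.54996474,  0.65069416]), 'wrist_torque': array([-0.02818277, -0.04139134, -0.05263568]), 'grip_force': 0.0, 'gripper_width': 1.0008289032046604}
side {'intrinsics': array([[483.71232599,   0.        , 283.28130654],
       [  0.        , 483.71232599, 212.95418007],
       [  0.        ,   0.        ,   1.        ]]), 'R': array([[ 0.97555644, -0.21920521, -0.01545021],
       [-0.16734673, -0.69551404, -0.69875267],
       [ 0.14242439,  0.68425821, -0.71519647]]), 't': array([-0.58378286,  0.1737933 ,  1.06001376])}
top {'intrinsics': array([[393.98734934,   0.        , 287.34266451],
       [  0.        , 393.98734934, 210.89404547],
       [  0.        ,   0.        ,   1.        ]]), 'R': array([[ 0.08546435, -0.99633416, -0.00375209],
       [-0.9747961 , -0.08283674, -0.20714881],
       [ 0.20607862,  0.02136136, -0.97830225]]), 't': array([-0.03038099,  0.62797804,  1.0871331 ])}
```

View pics/side0.png

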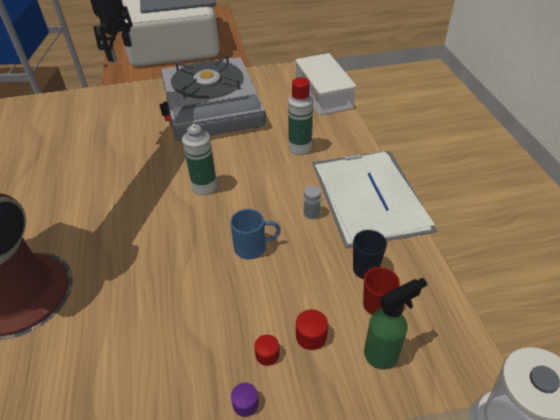

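View pics/top0.png

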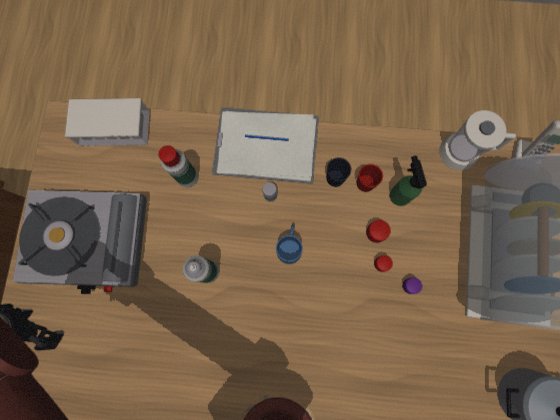

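Side view: small red cap near (267,350), larger red one (312,330), purple (245,400), bare canister with its collar near (195,131). Top view: cap (384,263), canister near (198,267). Next I measure these and crop the collar.

```bash
cat >h.py <<'E'
import numpy as np, cv2
from workcell import *
def ray(n,p,info=None):
    i=info or camera_info(n);R=i["R"];c=-R.T@i["t"];d=R.T@np.linalg.inv(i["intrinsics"])@[p[0],p[1],1];return c,d/np.linalg.norm(d)
def plane(n,p,z):
    c,d=ray(n,p);return c+d*(z-c[2])/d[2]
def tri(p,q):
    c,d=ray("side",p);e,f=ray("top",q)
    s=np.linalg.lstsq(np.c_[d,-f],e-c,rcond=None)[0];a=c+d*s[0];b=e+f*s[1];return (a+b)/2,np.linalg.norm(a-b)
def proj(n,X):
    i=camera_info(n);v=i["intrinsics"]@(i["R"]@X+i["t"]);return v[:2]/v[2]
E
python3 - <<'E'
from h import *
cs={}
for n,c in [("side",(267,350)),("top",(384,263))]:
    im=cv2.imread(f"pics/{n}0.png");h=cv2.cvtColor(im,cv2.COLOR_BGR2HSV)
    m=cv2.inRange(h,(0,170,60),(8,255,255))|cv2.inRange(h,(172,170,60),(180,255,255))
    k,l,st,ce=cv2.connectedComponentsWithStats(m)
    j=l[c[1],c[0]];print(n,st[j],ce[j]);cs[n]=ce[j]
    # bright top face
    v=h[...,2][l==j];t=cv2.threshold(v.reshape(-1,1),0,255,cv2.THRESH_OTSU)[0]
    y,x=np.where((l==j)&(h[...,2]>t));print("bright",t,x.mean(),y.mean(),x.min(),x.max(),y.min(),y.max(),plane(n,(x.mean(),y.mean()),.04))
    print("centroid@.02",plane(n,ce[j],.02))
print(tri(cs["side"],cs["top"]))
a=cv2.resize(cv2.imread("pics/side0.png")[110:210,160:240],None,fx=5,fy=5,interpolation=cv2.INTER_CUBIC)
b=cv2.resize(cv2.imread("pics/top0.png")[240:300,170:230],None,fx=5,fy=5,interpolation=cv2.INTER_CUBIC)
o=np.zeros((500,700,3),np.uint8);o[:,:400]=a;o[:300,400:]=b;cv2.imwrite("pics/c.png",o)
E
```

```text
side [255 335  24  30 608] [266.59703947 349.39473684]
bright 120.0 266.0335731414868 345.37410071942446 255 278 335 356 [ 0.50430601 -0.27249571  0.04      ]
centroid@.02 [ 0.50506253 -0.27006123  0.02      ]
top [375 255  18  16 218] [383.3440367  262.85779817]
bright 100.0 384.1185567010309 262.58762886597935 377 392 255 270 [ 0.5043809  -0.26995171  0.04      ]
centroid@.02 [ 0.50536103 -0.27235279  0.02      ]
(array([ 0.50496602, -0.27166842,  0.02297317]), np.float64(0.00020825599176958125))
```

View pics/c.png

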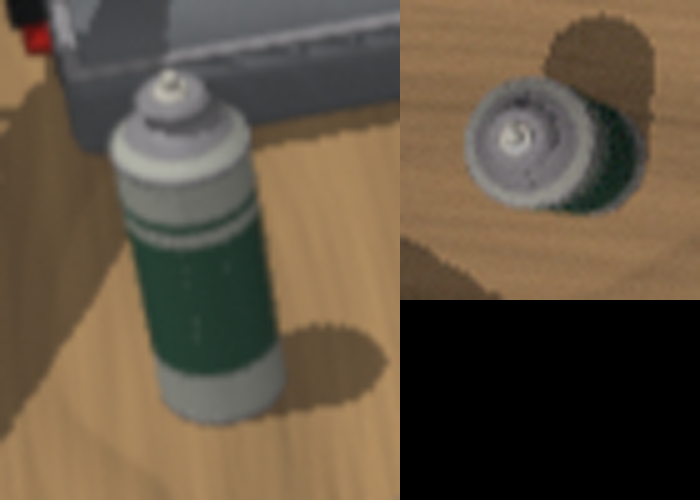

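The crops show the canister upright, its white pin at about side (193.8,127) and top (193.4,267.3), with the collar disc around it.

```bash
python3 - <<'E'
from h import *
print(tri((193.6,126.6),(193.2,267.1)))
X=plane("top",(193.2,267.1),.192);print(X,plane("side",(193.6,127.8),.190))
# body outline bottom ellipse: foot bottom edge in side at crop (220,422)
for z,p in [(0,(203.6,194))]: print(plane("side",p,z))
# rim of dome (z .161, r 33.5) in top: crop x 465..597,y 76..208
print(plane("top",(170+131/5-.4,240+142/5-.4),.161))
i=camera_info("wrist");s=read_state();print(i["intrinsics"]);R=i["R"];c=-R.T@i["t"]
print("cam in tool",s["ee_rot"].T@(c-s["ee_pos"]), s["ee_rot"].T@R.T)
# target vectors in tool frame from start for cap
for P in ([.5045,-.271,.02],X):
  d=np.array(P)-s["ee_pos"];print(s["ee_rot"].T@d, np.degrees(np.arctan2(P[1],P[0])))
E
```

```text
(array([0.43734955, 0.24418045, 0.19465324]), np.float64(0.0008375082744282614))
[0.43705369 0.24480567 0.192     ] [0.4372486  0.24607594 0.19      ]
[0.43273611 0.21732839 0.        ]
[0.43676036 0.24537076 0.161     ]
[[325.1922621    0.         275.09344004]
 [  0.         325.1922621  209.31962368]
 [  0.           0.           1.        ]]
cam in tool [0.0667076  0.00015665 0.03147805] [[ 1.32592825e-03 -9.64824170e-01 -2.62892683e-01]
 [ 9.99998926e-01  1.44325953e-03 -2.53201593e-04]
 [ 6.23717385e-04 -2.62892065e-01  9.64825048e-01]]
[-0.57240999 -0.64474963  0.38465338] -28.24315846699272
[-0.28434093 -0.21188952  0.21191994] 29.25437583898632
```

Emit:
play_rows --targets '[0,0,-0.109,0,0,0,0,0,0,-0.109,0,0,0,0,0,0,-0.109,0,0,0,0,0,0,-0.109,0,0,0,0,0,0,0,-0.4,-0.79,0,0,0,0,0,-0.4,-0.79,0,0,0,0,0,-0.4,-0.79,0,0,0,0,0,-0.4,-0.79,0,0,0,0,0,-0.4,-0.79,0,0,0,0,0,-0.4,-0.79,0,0,0,0,0,-0.4,-0.79,0,0,0,0,0,-0.4,-0.79,0,0]'

```text
clock: 1.3
ee_pos: [0.4358, 0.2432, 0.4043]
ee_rot: [[-1.0, -0.0, -0.0], [-0.0, 1.0, -0.0], [0.0, -0.0, -1.0]]
ft_force: [-0.4, 0.6, -0.1]
gripper_width: 1.002
grip_force: 0.0
```

Emit:
play_rows --targets '[0,0,0,0,0,0,0,0,0,0,0,0,0,0,0,0,0,0,0,0,0]'

```text
clock: 1.6
ee_pos: [0.4352, 0.2455, 0.4044]
ee_rot: [[-1.0, -0.001, -0.001], [-0.001, 1.0, 0.0], [0.001, 0.0, -1.0]]
ft_force: [0.1, 0.1, 0.2]
gripper_width: 0.999
grip_force: 0.0
```

```bash
python3 - <<'E'
from h import *
import pickle
s=read_state();i=camera_info("wrist");im=camera("wrist");cv2.imwrite("pics/w1.png",im);pickle.dump((s,i),open("w1.pkl","wb"))
print(s["ee_pos"],s["ee_rot"],s["ft_force"])
E
```

```text
[0.4351926  0.24552274 0.40442932] [[-9.99999544e-01 -6.61493351e-04 -6.88880763e-04]
 [-6.61677091e-04  9.99999746e-01  2.66528107e-04]
 [ 6.88704281e-04  2.66983802e-04 -9.99999727e-01]] [0.07685271 0.13531711 0.18603724]
```

View pics/w1.png

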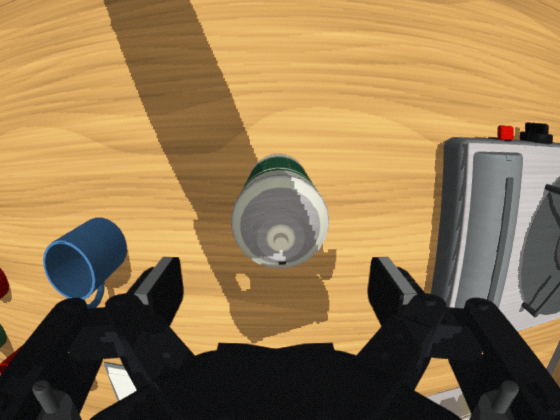

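The wrist view shows the bare canister between the open fingers: pin at (281,238), dome rim about x 233–327.

```bash
cat >>h.py <<'E'
def wray(p,i):
    K=i["intrinsics"];v=np.array([p[0]-K[0,2],p[1]-K[1,2]]);r=np.linalg.norm(v);th=r/K[0,0]
    d=np.r_[v/r*np.sin(th),np.cos(th)];R=i["R"];return -R.T@i["t"],R.T@d
def wplane(p,z,i):
    c,d=wray(p,i);return c+d*(z-c[2])/d[2]
E
python3 - <<'E'
from h import *
import pickle
s,i=pickle.load(open("w1.pkl","rb"))
g=cv2.cvtColor(cv2.imread("pics/w1.png"),cv2.COLOR_BGR2GRAY)
c=cv2.HoughCircles(g[215:262,255:308],cv2.HOUGH_GRADIENT_ALT,1,5,param1=100,param2=.5,minRadius=4,maxRadius=25);print(None if c is None else c[0]+[255,215,0])
print(wplane((281,238),.193,i),wplane((281,238),.196,i))
L=wplane((232.5,221),.161,i);Rr=wplane((327.5,221),.161,i);print(L,Rr,(L+Rr)/2,np.linalg.norm(L-Rr))
o=cv2.resize(cv2.imread("pics/w1.png")[150:290,210:350],None,fx=4,fy=4,interpolation=cv2.INTER_CUBIC);cv2.imwrite("pics/c2.png",o)
E
```

```text
[[281.         237.          12.30378151]]
[0.43490598 0.24931422 0.193     ] [0.43380028 0.24925598 0.196     ]
[0.43445913 0.2165765  0.161     ] [0.43434069 0.28188483 0.161     ] [0.43439991 0.24923067 0.161     ] 0.06530843793787153
```

View pics/c2.png

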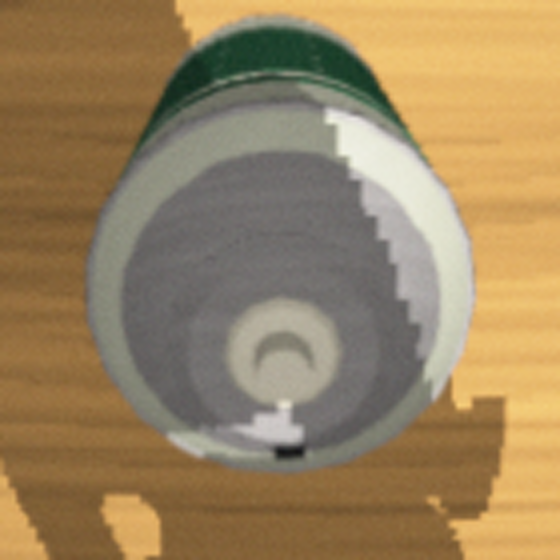

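Collar (wrist, relative to the visible fingers) ≈ (0.436, 0.2488, 0.189). Now to the cap.

Emit:
play_rows --targets '[0,0,0,-0.115,-0.86,0,0,0,0,0,-0.115,-0.86,0,0,0,0,0,-0.115,-0.86,0,0,0,0,0,-0.115,-0.86,0,0,0,0,0,-0.115,-0.86,0,0,0,0,0,-0.115,-0.86,0,0,0,0,0,-0.115,-0.86,0,0,0,0,0,-0.115,-0.86,0,0,0,0,0,-0.115,-0.86,0,0,0,0,0,-0.115,-0.86,0,0,0,0,0,-0.115,-0.86,0,0,0,0,0,-0.115,-0.86,0,0]'

```text
clock: 2.85
ee_pos: [0.5053, -0.2715, 0.4046]
ee_rot: [[-1.0, -0.002, 0.0], [-0.002, 1.0, 0.0], [-0.0, 0.0, -1.0]]
ft_force: [0.9, 0.3, 0.2]
gripper_width: 1.003
grip_force: 0.0
```

Emit:
play_rows --targets '[0,0,0,0,0,0.8,0,0,0,0,0,0,0.8,0,0,0,0,0,0,0,0,0,0,0,0,0,0,0,0,0,0,0,0,0,0]'

```text
clock: 3.35
ee_pos: [0.5056, -0.2708, 0.3275]
ee_rot: [[-1.0, -0.001, 0.003], [-0.001, 1.0, -0.002], [-0.003, -0.002, -1.0]]
ft_force: [0.6, -1.1, 0.9]
gripper_width: 1.0
grip_force: 0.0
```

```bash
python3 - <<'E'
from h import *
s=read_state();i=camera_info("wrist");im=camera("wrist");cv2.imwrite("pics/w2.png",im)
print(s["ee_pos"],s["joint_pos"])
h=cv2.cvtColor(im,cv2.COLOR_BGR2HSV)
m=cv2.inRange(h,(0,150,50),(8,255,255))|cv2.inRange(h,(172,150,50),(180,255,255))
k,l,st,ce=cv2.connectedComponentsWithStats(m)
for j in range(1,k):
  if st[j,4]>200:
    print(st[j],ce[j],wplane(ce[j],.03,i))
    t=cv2.threshold(h[...,2][l==j].reshape(-1,1),0,255,cv2.THRESH_OTSU)[0]
    y,x=np.where((l==j)&(h[...,2]>t));print(" bright",t,x.mean(),y.mean(),x.min(),x.max(),y.min(),y.max(),wplane((x.mean(),y.mean()),.04,i))
E
```

```text
[ 0.50558969 -0.27077343  0.32747533] [-3.56056705e+01 -5.79186707e-01  1.03615092e+02  3.09536473e-03
  7.67341701e+01 -1.25681831e+02]
[ 249  168   57   61 2710] [277.42583026 198.8697417 ] [ 0.50325822 -0.26931602  0.03      ]
 bright 179.0 277.0845771144279 200.98009950248758 249 305 174 228 [ 0.50260496 -0.26963279  0.04      ]
[ 264  255   71   81 4545] [298.07876788 295.95005501] [ 0.59683538 -0.24940196  0.03      ]
 bright 163.0 327.06493506493507 307.94805194805195 320 334 293 321 [ 0.60459359 -0.2226381   0.04      ]
```

View pics/w2.png

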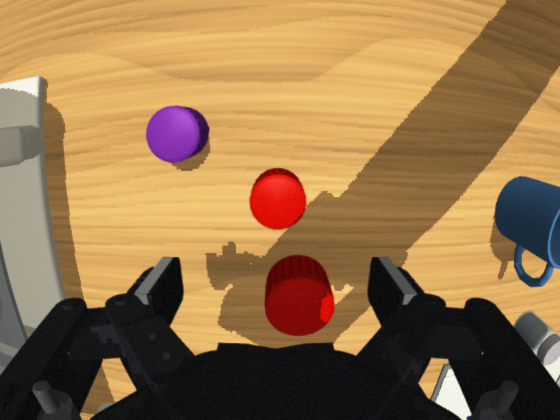

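The picture shows the small red cap at (277,200), the large one at (298,296) below it and purple at (177,134). The small cap sits between the open fingers, at (0.503,-0.270), with room on both sides.

Emit:
play_rows --targets '[0,0,0,0.05,0.02,0.7,0,0,0,0,0,0,0.7,0,0,0,0,0,0,0.7,0,0,0,0,0,0,0.7,0,0,0,0,0,0,0.25,0,0,0,0,0,0,0,0,0,0,0,0,0,0,0]' --squeeze 80

```text
clock: 4.1
ee_pos: [0.5031, -0.2708, 0.1746]
ee_rot: [[-1.0, -0.0, 0.003], [-0.0, 1.0, -0.002], [-0.003, -0.002, -1.0]]
ft_force: [0.3, -0.2, 0.2]
gripper_width: 1.002
grip_force: 0.0
```

Emit:
play_rows --targets '[0,0,0,0,0,0,1,0,0,0,0,0,0,1,0,0,0,0,0,0,1,0,0,0,0,0,0,1,0,0,0,0,0,0,1,0,0,0,0,0,0,1,0,0,0,0,0,0,1,0,0,0,0,0,0,1]'

```text
clock: 4.9
ee_pos: [0.5029, -0.2708, 0.1742]
ee_rot: [[-1.0, 0.0, 0.003], [0.0, 1.0, -0.002], [-0.003, -0.002, -1.0]]
ft_force: [0.1, 0.4, 6.3]
gripper_width: 0.535
grip_force: 81.9
```

Emit:
play_rows --targets '[0,0,0,0,0,-0.3,1,0,0,0,0,0,-0.8,1,0,0,0,0,0,-0.9,1,0,0,0,0,0,-0.9,1,0,0,0,0,0,-0.9,1,0,0,0,0,0,-0.8,1,0,0,0,0,0,0,1,0,0,0,0,0,0,1]'

```text
clock: 5.7
ee_pos: [0.5019, -0.2701, 0.4044]
ee_rot: [[-1.0, 0.0, 0.003], [0.0, 1.0, -0.002], [-0.003, -0.002, -1.0]]
ft_force: [0.2, -0.0, -0.9]
gripper_width: 0.535
grip_force: 81.8
```

Emit:
play_rows --targets '[0,0,0,0.11,0.87,0,1,0,0,0,0.11,0.87,0,1,0,0,0,0.11,0.87,0,1,0,0,0,0.11,0.87,0,1,0,0,0,0.11,0.87,0,1,0,0,0,0.11,0.87,0,1,0,0,0,0.11,0.87,0,1,0,0,0,0.11,0.87,0,1,0,0,0,0.11,0.87,0,1,0,0,0,0.11,0.87,0,1,0,0,0,0.11,0.6,0,1,0,0,0,0.11,0.3,0,1]'

```text
clock: 6.9
ee_pos: [0.4348, 0.2119, 0.3997]
ee_rot: [[-1.0, -0.003, -0.004], [-0.003, 1.0, -0.001], [0.004, -0.001, -1.0]]
ft_force: [0.2, 0.0, -0.0]
gripper_width: 0.532
grip_force: 82.0
```

Emit:
play_rows --targets '[0,0,0,0,0.4,0,1,0,0,0,0,0,0,1,0,0,0,0,0,0,1,0,0,0,0,0,0,1]'

```text
clock: 7.3
ee_pos: [0.436, 0.2292, 0.4012]
ee_rot: [[-1.0, 0.001, -0.002], [0.001, 1.0, -0.001], [0.002, -0.001, -1.0]]
ft_force: [-0.2, -0.6, 0.0]
gripper_width: 0.535
grip_force: 82.0
```

```bash
python3 - <<'E'
from h import *
s=read_state();i=camera_info("wrist");im=camera("wrist");print(s["ee_pos"],s["ee_rot"][:,2],s["gripper_width"])
h=cv2.cvtColor(im,cv2.COLOR_BGR2HSV)
m=cv2.inRange(h,(0,150,30),(8,255,255))|cv2.inRange(h,(172,150,30),(180,255,255))
k,l,st,ce=cv2.connectedComponentsWithStats(m);j=1+st[1:,4].argmax();print(st[j],ce[j])
sd=camera("side");tp=camera("top")
a=cv2.resize(im[100:340,150:410],None,fx=1.5,fy=1.5)
b=cv2.resize(sd[60:200,140:250],None,fx=3.6,fy=3.6,interpolation=cv2.INTER_CUBIC)
o=np.zeros((520,800,3),np.uint8);o[:360,:390]=a;o[:504,400:796]=b;cv2.imwrite("pics/c3.png",o);cv2.imwrite("pics/side3.png",sd);cv2.imwrite("pics/w3.png",im)
E
```

```text
[0.43599924 0.22921087 0.40117777] [-1.73590724e-03 -9.78412484e-04 -9.99998015e-01] 0.5348419444439535
[  214   222   123   127 12282] [275.02629865 288.1268523 ]
```

View pics/c3.png

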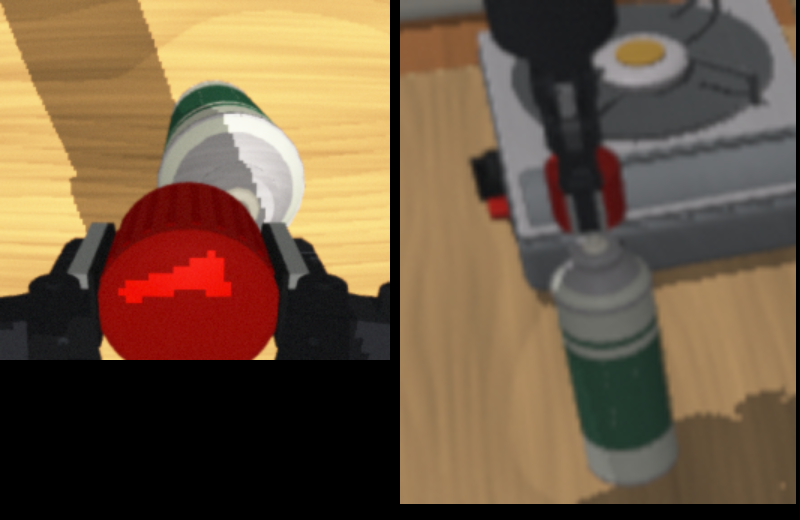

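Wrist crop: the cap is square in the fingers, its axis at column 275, with the canister showing behind it. Side crop: the cap is above and short of the collar, as expected before the last y shift.

```bash
python3 - <<'E'
from h import *
i=camera_info("wrist");s=read_state();im=cv2.imread("pics/w3.png")
h=cv2.cvtColor(im,cv2.COLOR_BGR2HSV)
m=cv2.inRange(h,(0,150,30),(8,255,255))|cv2.inRange(h,(172,150,30),(180,255,255))
w=[(r,np.where(m[r])[0]) for r in range(240,349,6)]
for r,c in w: print(r,c.min(),c.max(),end="; ")
print()
for z in (.262,.267):
  print(z,wplane((275,348.5),z,i),wplane((275,253),z,i),wplane((214,290),z,i),wplane((337,290),z,i))
print(s["ee_pos"])
E
```

```text
240 236 314; 246 232 318; 252 230 321; 258 226 324; 264 223 327; 270 0 329; 276 0 331; 282 0 332; 288 0 334; 294 0 335; 300 0 336; 306 215 335; 312 216 334; 318 217 334; 324 220 330; 330 224 326; 336 229 321; 342 236 314; 348 28 279; 
0.262 [0.45976741 0.22941009 0.262     ] [0.41543106 0.22942001 0.262     ] [0.43121703 0.20597449 0.262     ] [0.43120243 0.25323901 0.262     ]
0.267 [0.45561278 0.22941802 0.267     ] [0.41331919 0.22942748 0.267     ] [0.42837783 0.2070622  0.267     ] [0.4283639  0.25214904 0.267     ]
[0.43621094 0.22916364 0.40196182]
```

Emit:
play_rows --targets '[0,0,0,-0.016,0.13,0,1,0,0,0,0,0.13,0,1,0,0,0,0,0.13,0,1,0,0,0,0,0,0.2,1,0,0,0,0,0,0.2,1,0,0,0,0,0,0,1,0,0,0,0,0,0,1,0,0,0,0,0,0,1,0,0,0,0,0,0,1]'

```text
clock: 8.35
ee_pos: [0.437, 0.2493, 0.3826]
ee_rot: [[-1.0, 0.0, 0.001], [0.0, 1.0, 0.0], [-0.001, 0.0, -1.0]]
ft_force: [0.5, 0.7, -0.9]
gripper_width: 0.534
grip_force: 82.0
```

```bash
python3 - <<'E'
from h import *
s=read_state();print(s["ee_pos"],s["ft_force"],s["ee_rot"][:,2])
sd=camera("side");tp=camera("top");im=camera("wrist")
b=cv2.resize(sd[70:210,140:250],None,fx=4,fy=4,interpolation=cv2.INTER_CUBIC)
a=cv2.resize(im[100:340,170:390],None,fx=1.5,fy=1.5)
o=np.zeros((560,790,3),np.uint8);o[:,:440]=b;o[:360,450:780]=a;cv2.imwrite("pics/c4.png",o)
E
```

```text
[0.43702926 0.24930398 0.38264607] [ 0.48088797  0.70106825 -0.87263255] [ 7.82167094e-04  2.72503218e-04 -9.99999657e-01]
```

View pics/c4.png

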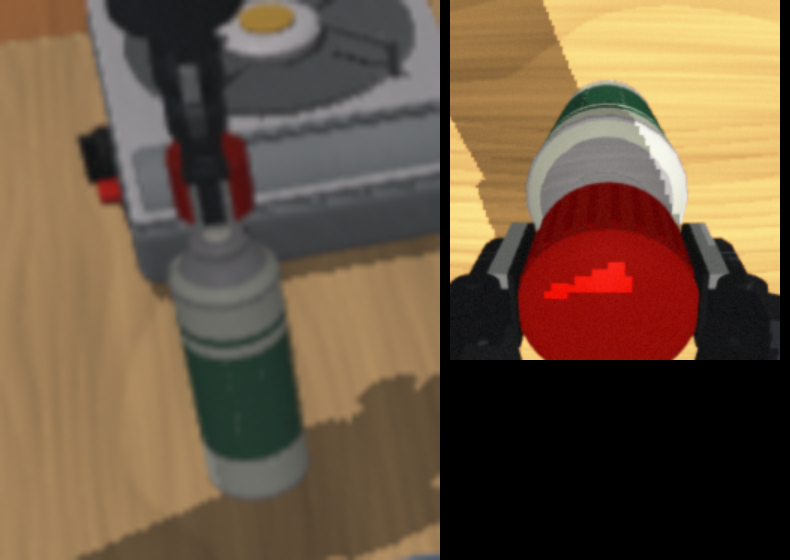

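Both crops show the cap centred: wrist cap axis at crop column 608.5 against canister 607; side cap column 210 against canister axis 208. Next is a stepwise descent with force monitoring.

Emit:
play_rows --targets '[0,0,0,0,0,0.2,1,0,0,0,0,0,0.17,1,0,0,0,0,0,0,1,0,0,0,0,0,0.04,1,0,0,0,0,0,0.04,1,0,0,0,0,0,0,1,0,0,0,0,0,0,1]' --squeeze 100

```text
clock: 9.2
ee_pos: [0.437, 0.2494, 0.3601]
ee_rot: [[-1.0, 0.0, 0.001], [0.0, 1.0, 0.0], [-0.001, 0.0, -1.0]]
ft_force: [-0.3, -0.7, 1.0]
gripper_width: 0.526
grip_force: 102.4
```

Emit:
play_rows --targets '[0,0,0,0,0,0.04,1,0,0,0,0,0,0,1,0,0,0,0,0,0,1]'

```text
clock: 9.5
ee_pos: [0.4372, 0.2495, 0.359]
ee_rot: [[-1.0, 0.0, 0.002], [0.0, 1.0, 0.001], [-0.002, 0.001, -1.0]]
ft_force: [-0.1, -0.5, 5.7]
gripper_width: 0.529
grip_force: 102.7
```

Contact comes at the predicted height. Pushing on in 2 mm steps.

Emit:
play_rows --targets '[0,0,0,0,0,0.04,1,0,0,0,0,0,0,1]'

```text
clock: 9.7
ee_pos: [0.4375, 0.2496, 0.3586]
ee_rot: [[-1.0, 0.0, 0.003], [0.0, 1.0, 0.001], [-0.003, 0.001, -1.0]]
ft_force: [-2.8, -1.2, 10.3]
gripper_width: 0.531
grip_force: 103.2
```

Emit:
play_rows --targets '[0,0,0,0,0,0.04,1,0,0,0,0,0,0,1]'

```text
clock: 9.9
ee_pos: [0.4372, 0.2495, 0.3549]
ee_rot: [[-1.0, 0.0, 0.002], [0.0, 1.0, 0.001], [-0.002, 0.001, -1.0]]
ft_force: [0.5, 1.3, -0.4]
gripper_width: 0.531
grip_force: 102.7
```

Emit:
play_rows --targets '[0,0,0,0,0,0.04,1,0,0,0,0,0,0,1]'

```text
clock: 10.1
ee_pos: [0.4369, 0.2494, 0.3514]
ee_rot: [[-1.0, 0.0, 0.0], [0.0, 1.0, 0.0], [-0.0, 0.0, -1.0]]
ft_force: [0.6, 1.0, 1.8]
gripper_width: 0.534
grip_force: 102.7
```

Emit:
play_rows --targets '[0,0,0,0,0,0.04,1,0,0,0,0,0,0,1]'

```text
clock: 10.3
ee_pos: [0.4372, 0.2495, 0.3507]
ee_rot: [[-1.0, 0.0, 0.001], [0.0, 1.0, 0.0], [-0.001, 0.0, -1.0]]
ft_force: [-1.5, -0.7, 5.9]
gripper_width: 0.53
grip_force: 103.0
```

Clicked: the force rose to 10 N and then dropped to 0. It is now on the hard stop, so I press more firmly.

Emit:
play_rows --targets '[0,0,0,0,0,0.04,1,0,0,0,0,0,0.04,1,0,0,0,0,0,0,1,0,0,0,0,0,0,1]'

```text
clock: 10.7
ee_pos: [0.4381, 0.2499, 0.3505]
ee_rot: [[-1.0, 0.0, 0.006], [0.0, 1.0, 0.002], [-0.006, 0.002, -1.0]]
ft_force: [-2.5, -1.0, 16.8]
gripper_width: 0.53
grip_force: 104.0
```

Emit:
play_rows --targets '[0,0,0,0,0,0.02,1,0,0,0,0,0,0,1,0,0,0,0,0,0,1,0,0,0,0,0,0,1,0,0,0,0,0,0,1]'

```text
clock: 11.2
ee_pos: [0.4383, 0.2499, 0.3505]
ee_rot: [[-1.0, 0.0, 0.007], [0.0, 1.0, 0.003], [-0.007, 0.003, -1.0]]
ft_force: [-3.3, -1.7, 21.0]
gripper_width: 0.532
grip_force: 104.2
```

```bash
python3 - <<'E'
from h import *
sd=camera("side");im=camera("wrist");s=read_state();print(s["ee_pos"],s["ft_force"],s["wrist_torque"])
b=cv2.resize(sd[70:210,140:250],None,fx=4,fy=4,interpolation=cv2.INTER_CUBIC)
a=cv2.resize(im[100:340,170:390],None,fx=1.5,fy=1.5)
o=np.zeros((560,790,3),np.uint8);o[:,:440]=b;o[:360,450:780]=a;cv2.imwrite("pics/c5.png",o)
E
```

```text
[0.43834336 0.24995817 0.35054914] [-3.11636324 -1.1397319  20.85615956] [-0.24104498  0.60500302 -0.01062886]
```

View pics/c5.png

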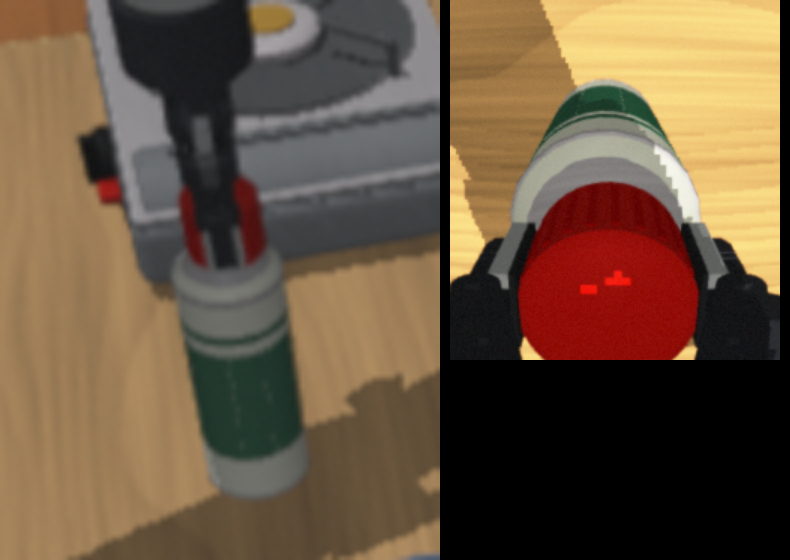

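The cap sits on the collar, the canister is upright, and the height has not changed between 6 and 21 N, so it is home. Handing in.

```bash
python3 -c "
from workcell import *
print(finish_job())"
```

```text
the job is handed in; nothing more can be done
None
```

The small red cap clicked onto the bare canister and is home against the hard stop; I handed the job in at about 11 s with the hand still pressing it down at about 21 N, but no verdict came back.

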